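# Load two methane meters onto a sloped rack

## Task

Load both blue methane meters into the sloped rack, the longer one first and the shorter one behind it, each with its round-window end uphill. Lower each onto the upper third of the slope, tilted to suit it, until you feel it rest gently on the deck, and only then let go, so that it slides down by its own weight: the longer one to the rubber stop, then the shorter one against the longer. The rack's slope is set differently every time, so find it by touch or sight; do not carry or push the meters down the slope, and leave everything else on the bench where it is.

Things in the scene. Friction and masses are not known exactly. Their poses are not given: they have to be found in the camera images.
- long_meter_mid (a point): Middle of the longer methane meter, 33 mm above its flat underside. x points to the end with the round steel-rimmed window on top, y across, z up. Blue box 130 mm long (x), 56 mm wide (y), 36 mm high; on its middle a blue grip ridge 56 mm long, 30 mm wide, 30 mm high (its top 66 mm above the underside), to be gripped across its 30 mm. About 0.4 to 0.7 kg
- long_meter: The same longer meter; origin at the centre of its underside, axes as above
- short_meter_mid (a point): Middle of the shorter methane meter, 33 mm above its flat underside. x points to the end with the round steel-rimmed window on top, y across, z up. Blue box 100 mm long (x), 56 mm wide (y), 36 mm high; on its middle a blue grip ridge 40 mm long, 30 mm wide, 30 mm high (its top 66 mm above the underside), to be gripped across its 30 mm. About 0.3 to 0.55 kg
- short_meter: The same shorter meter; origin at the centre of its underside, axes as above
- rack: Sloped rack on a steel foot plate, fixed to the bench. Origin on the bench right below the hinge at its low end; x points level, uphill along the rack; y across it (lane middle at y = 0); z up. Two aluminium side fences along the deck, 68 mm apart inside, 80 mm outside, 20 mm high above the sliding surface
- rack_hinge (a point): Point on the rack's hinge axis, 45 mm above the bench, axes as the rack. The deck, straight, slick white plastic, 320 mm long, starts here: its sliding surface passes through this point and rises towards +x at a slope set anew each time, 18 to 28 degrees, NOT reported by any pose (feel or see it; it stands rigid)
- rack_stop (a point): Middle of the low end of the lane at the hinge, where the face of a black rubber stop, 40 mm high, stands square on the deck. Deck friction is only 0.15 to 0.22, so a meter let go on it slides down. Let go in the upper third: middle 225 to 265 mm up the slope from here. At rest the longer meter's middle is 65 mm, the shorter one's 180 mm up the slope
- jar: glass jar with a white cap, 48 mm across, 70 mm high, standing between the two meters; not to be moved. Origin at its underside
- mug: blue mug, 90 mm high; not to be moved. Origin at its underside
- screwdriver: screwdriver lying on the bench near the robot; not to be moved. Origin at its underside
- wrench: wrench lying on the bench near the robot; not to be moved. Origin at its underside
- gas_can: bare aluminium can, 66 mm across, 160 mm high, standing; not to be moved. Origin at its underside
- logbook: blue closed book, 210 x 150 x 18 mm, lying flat; not to be moved. Origin at its underside
Not all that is in view belongs to the job. Leave any brown or yellow look-alike of the short_meter alone.

How it is judged:
By the outcome, as a careful person would: the job done as asked, in the order asked, and still so for the second after the job is handed in, with the robot touching nothing.
It also fails if it takes over 61 s, if anything falls off the work surface, if the arm or the gripper's body presses on something with over 40 N, if the wrist force passes 120 N, or if a joint passes its speed limit or range.

## Robot

A 6-joint arm with a two-finger parallel gripper is mounted at the origin on the work surface. World frame = base frame: x ahead of the robot, y to its left, z up, the work surface at z = 0. Lengths are in mm, angles in rad, forces in N, time in s.
With the tool pointing down it reaches from about 350 to 775 mm from the base axis. Payload 7.3 kg.
Tool frame: the origin (TCP) lies on the centre line of the jaws, within the pads' length; the fingertips stand 17 mm ahead of it and the grasp point (between the pads) lies 2 mm behind it; z points along the fingers, y is the line along which they close (so a half turn about z gives the same grasp; the last joint's range is limited). The gripper opens to 92 mm and grips with 3 to 60 N. Pads are 19 mm wide; open, the fingers measure 130 mm over their backs; the gripper's body (75 mm by 190 mm) begins 47 mm behind the grasp point.
Start: joints at [-1.311, 0.342, 1.524, -0, 1.275, -0.146], TCP at [207.269, -482.372, 243.741] pointing down, gripper open.
Joint ranges: [-2.53, 2.53], [-0.77, 2.02], [0.04, 2.7], [-1, 4.14], [0.28, 2.66], [-3.11, 3.11]. Speed limits (rad/s): [2.57, 2.57, 3.14, 3.14, 3.14, 3.14].

## Interface

Orientations are given as [roll, pitch, yaw] about the fixed x, y, z axes, in that order (R = Rz(yaw) Ry(pitch) Rx(roll)).
In Python, from plant import bot gives the robot as it stands. The module is installed in compiled form; this text tells all that it offers.
- The arm moves only by the shell command python3 -m pendant 'ROWS'. ROWS is JSON, a list of rows, each a list of 3 entries, a list of its own where there are three numbers: the shift along the world's x, y, z as a fraction of full scale, then the turn, a rotation vector about the world's x, y, z as a fraction of full scale, then the opening, from -1 (shut) to 1 (fully open), so that 0 is half open. In form: [[[tx, ty, tz], [rx, ry, rz], claw], ...]. A call has exactly 10 rows; each row shifts and turns the commanded pose from where the row before left it; what a row does not reach is not made up. Full scale, the value 1, is 30 mm for a shift and 0.12 rad for a turn. A row lasts 1/12 s, in which the tool goes at most 41.7 mm and 7.16 degrees, less where a joint would pass 70% of its speed; a pose out of reach is approached as far as the arm can. A call with a number of a shift or a turn outside -1 to 1 is refused whole. A call with a gripper value outside its range is refused whole. The fingers move at their own pace and stop on an object; the grip force is fixed at half the most. Time passes only in rows, so rows that do not move let the fingers close, or fill a call up. It gives the time, the measured TCP pose, the force, the opening and the grip force at its end, in the units of the state.
- bot.get_obs(): the state, without advancing time (a new reading comes with each control period).
- bot.capture(name): name is "scene" or "top" or "wrist"; returns the picture (420x560x3 uint8, blue, green, red); there is no depth.
- bot.camera_params(name): a dict with "fovy" (degrees; the focal length in pixels is half the picture's height over the tangent of half this angle, whatever the lens; pixels are square), "cx", "cy" (the principal point, pixels), "camera_from_world" (4x4, takes a point from world to camera coordinates). Camera axes: x right, y down, z forward; pixel columns grow to the right and rows downward; lengths in mm; the calibration is good to about 2 mm. A picture is of the moment at which its call begins: read the wrist's pose just before it. camera_params takes no time and is no camera call; for the wrist camera it gives the pose at the moment of the call.
- bot.close_job(): hands the job in; it is judged then, once.
The state is a dict: "time": time; "joint_positions": joint angles; "dq": joint speeds; "tau": joint torques, N m; "tool_pos": TCP position; "tcp_rot": TCP orientation; "contact_force": force on the tool from outside, world axes, zero at the start; "moment": the same for the moment, N m; "grip_width": finger opening in mm; "finger_force": force on a finger pad.
Only numpy, scipy, OpenCV 4.12 (cv2) and the standard library are available. Lean on these libraries where they do the work, as an engineer would, in place of code of your own. Each camera call takes 0.05 s, during which the arm holds its last target. There are 200 camera calls.

## Working session

There is one attempt and no reset: what is moved stays moved. The work goes in short steps, Python scripts to look and compute and a shell command to move; the robot and the scene stay as the last step left them, time stands still between calls to the robot, and variables do not carry over. Pictures are saved under pics/ and viewed, at most 10 in all, crops included, and the job is handed in when it is done.

```bash
mkdir -p pics; python3 - <<'E'
from plant import bot
import cv2,numpy as np
for n in("scene","top"):
    im=bot.capture(n); cv2.imwrite(f"pics/{n}0.png",im)
    p=bot.camera_params(n); print(n,p["fovy"],p["cx"],p["cy"],np.round(p["camera_from_world"],3).tolist())
print(bot.get_obs())
E
```

```text
scene 54.710631616046044 279.59444476034497 211.09779210023586 [[0.181, 0.983, 0.008, -129.189], [0.816, -0.146, -0.56, -444.798], [-0.549, 0.108, -0.829, 1500.293], [0.0, 0.0, 0.0, 1.0]]
top 57.49660649043558 278.8746924427586 214.405065003415 [[-0.028, -1.0, 0.006, 15.768], [-0.987, 0.027, -0.156, 569.958], [0.156, -0.011, -0.988, 928.436], [0.0, 0.0, 0.0, 1.0]]
{'time': 0.1, 'joint_positions': array([-1.31098918e+00,  3.42603614e-01,  1.52491329e+00,  1.08870354e-05,
        1.27537820e+00, -1.45987602e-01]), 'dq': array([-0.0010639 , -0.00059314, -0.00188305, -0.00075952,  0.00019679,
        0.00030153]), 'tau': array([ 1.67296141e-03, -4.32003450e+01, -2.44693959e+01,  7.19766947e-02,
        5.26759762e-02, -5.37706319e-05]), 'tool_pos': array([ 207.18678933, -482.02870833,  243.14295677]), 'tcp_rot': array([-3.14030557e+00, -1.99767725e-04,  4.05791447e-01]), 'contact_force': array([-0.26826222, -0.52463123,  0.22530446]), 'moment': array([ 0.01313053, -0.02610761,  0.01038145]), 'finger_force': 0.0, 'grip_width': 91.65759886441086}
```

View pics/top0.png

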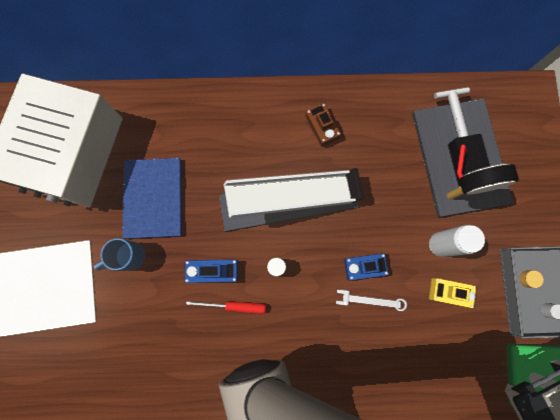

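View pics/scene0.png

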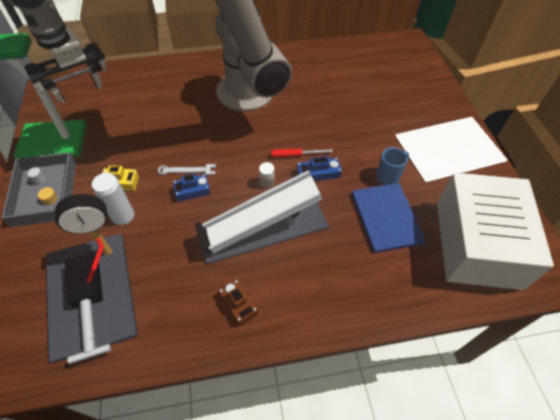

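```bash
python3 - <<'E'
import cv2
a=cv2.imread("pics/top0.png")[160:310,170:410]; cv2.imwrite("pics/topc.png",cv2.resize(a,None,fx=3.3,fy=3.3,interpolation=cv2.INTER_CUBIC))
a=cv2.imread("pics/scene0.png")[140:270,160:360]; cv2.imwrite("pics/scenec.png",cv2.resize(a,None,fx=4,fy=4,interpolation=cv2.INTER_CUBIC))
E
```

```text
(no output)
```

View pics/topc.png

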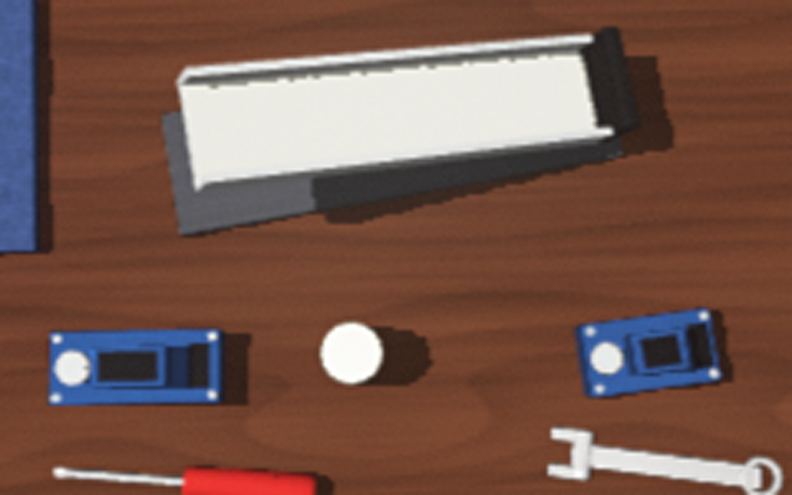

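View pics/scenec.png

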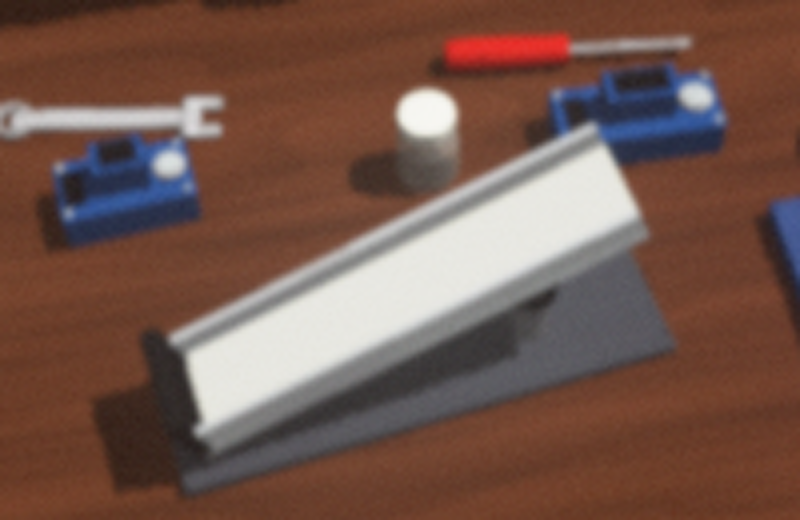

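```bash
cat > h.py <<'E'
import numpy as np
from plant import bot
from scipy.optimize import least_squares
def proj(n,P,p=None):
    p=p or bot.camera_params(n); T=np.array(p["camera_from_world"]); f=210/np.tan(np.radians(p["fovy"])/2)
    c=np.atleast_2d(P)@T[:3,:3].T+T[:3,3]; return np.c_[p["cx"]+f*c[:,0]/c[:,2],p["cy"]+f*c[:,1]/c[:,2]]
def ray(n,uv,z,p=None):
    p=p or bot.camera_params(n); T=np.array(p["camera_from_world"]); f=210/np.tan(np.radians(p["fovy"])/2)
    uv=np.atleast_2d(uv); d=np.c_[(uv[:,0]-p["cx"])/f,(uv[:,1]-p["cy"])/f,np.ones(len(uv))]@T[:3,:3]
    o=-T[:3,:3].T@T[:3,3]; return o+d*((z-o[2])/d[:,2])[:,None]
tc=lambda a:(np.array(a,float)+.5)/3.3-.5+[170,160]
sc=lambda a:(np.array(a,float)+.5)/4-.5+[160,140]
E
python3 - <<'E'
from h import *
for nm,L,c in(("long",130,[(50,332),(220,330),(220,405),(50,404)]),("short",100,[(577,325),(712,309),(720,382),(588,396)])):
    P=ray("top",tc(c),36); m=P.mean(0); a=(P[0]+P[3]-P[1]-P[2])/2; b=(P[0]+P[1]-P[2]-P[3])/2
    print(nm,m.round(1),"yaw",np.degrees(np.arctan2(a[1],a[0])).round(1),"len",np.linalg.norm(a),"w",np.linalg.norm(b))
print("jar",ray("top",tc([(351,352)]),70))
T=tc([(183,75),(200,188),(592,38),(612,133)]); S=sc([(645,235),(597,125),(203,440),(172,340)])
# rack y for uphill=+y world: left = -x ; +x side is y=-37
K=[(320,-37),(320,37),(0,-37),(0,37)]
def mod(q):
    x,y,w,s=q; R=np.array([[np.cos(w),-np.sin(w),0],[np.sin(w),np.cos(w),0],[0,0,1]])
    return np.array([R@[u*np.cos(s)-20*np.sin(s),v,u*np.sin(s)+20*np.cos(s)+45]+[x,y,0] for u,v in K])
f=lambda q:np.r_[(proj("top",mod(q))-T).ravel(),(proj("scene",mod(q))-S).ravel()]
r=least_squares(f,[500,-150,1.6,.4],loss="soft_l1"); print(r.x,np.degrees(r.x[2:]));print(f(r.x).reshape(-1,2).round(1))
x,y,w,s=r.x
for d in(0,65,180,245,320):print(d,(x+np.cos(w)*d*np.cos(s)).round(1),(y+np.sin(w)*d*np.cos(s)).round(1),(45+d*np.sin(s)).round(1))
E
```

```text
long [432.7 174.8  36. ] yaw 88.5 len 128.81813305156115 w 55.184186754326745
short [ 432.8 -216.5   36. ] yaw 94.7 len 102.91745507307277 w 54.632430291380125
jar [[439.07664237  10.64944979  70.        ]]
[ 6.35933708e+02 -1.79512984e+02  1.72911939e+00  3.17525546e-01] [99.0712432  18.19287368]
[[-0.1  1. ]
 [ 0.3 -1.4]
 [-0.6 -0. ]
 [-0.3 -0.7]
 [-0.5 -4.5]
 [ 0.7  1.8]
 [-1.2 -2.1]
 [-0.1  0.2]]
0 635.9 -179.5 45.0
65 626.2 -118.5 65.3
180 609.0 -10.6 101.2
245 599.2 50.3 121.5
320 588.0 120.7 144.9
```

```bash
python3 - <<'E'
from h import *
T=tc([(183,75),(200,188),(592,38),(612,133)]); S=sc([(641,215),(598,125),(200,428),(172,340)])
K=[(320,-37),(320,37),(0,-37),(0,37)]
def mod(q):
    x,y,w,s=q; R=np.array([[np.cos(w),-np.sin(w),0],[np.sin(w),np.cos(w),0],[0,0,1]])
    return np.array([R@[u*np.cos(s)-20*np.sin(s),v,u*np.sin(s)+20*np.cos(s)+45]+[x,y,0] for u,v in K])
f=lambda q:np.r_[(proj("top",mod(q))-T).ravel(),(proj("scene",mod(q))-S).ravel()]
r=least_squares(f,[600,-150,1.7,.4],loss="soft_l1"); print(r.x,np.degrees(r.x[2:]));print(f(r.x).reshape(-1,2).round(1))
x,y,w,s=r.x
for d in(0,65,180,245,320):print(d,(x+np.cos(w)*d*np.cos(s)).round(1),(y+np.sin(w)*d*np.cos(s)).round(1),(45+d*np.sin(s)).round(1))
for sl in (18,20,22,24,26,28):
    g=lambda q:f([*q,np.radians(sl)]); q=least_squares(g,[600,-150,1.7],loss="soft_l1"); print(sl,q.cost,q.x)
E
```

```text
[ 6.34452787e+02 -1.79105702e+02  1.72829334e+00  3.29426560e-01] [99.02391432 18.87475153]
[[ 0.2  1. ]
 [ 0.5 -1.2]
 [-0.6  0.5]
 [-0.4 -0.1]
 [ 0.2 -0.5]
 [ 0.1  0.7]
 [-0.4  0.4]
 [-0.  -0.2]]
0 634.5 -179.1 45.0
65 624.8 -118.4 66.0
180 607.7 -10.9 103.2
245 598.1 49.9 124.3
320 587.0 119.9 148.5
18 2.6808695341727717 [ 634.53013252 -179.76540415   -4.55138405]
20 3.3562169832635425 [ 634.3680612  -178.13252666    1.72536735]
22 11.046346235294957 [ 634.13340253 -176.03079738    1.72359525]
24 21.384776290152896 [ 634.12404159 -173.98885668    1.71386084]
26 32.99061391969883 [ 634.26247406 -171.8168859     1.69934573]
28 45.58343244767664 [ 634.46576176 -169.13672004    1.68572319]
```

```bash
python3 -m pendant '[[[0.75,1,0],[0,0,0.95],0.4],[[0.75,1,0],[0,0,0.95],0.4],[[0.75,1,0],[0,0,0.95],0.4],[[0.75,1,0],[0,0,0.95],0.4],[[0.75,1,0],[0,0,0.95],0.4],[[0.75,1,0],[0,0,0.95],0.4],[[0.75,1,0],[0,0,0.95],0.4],[[0.75,1,0],[0,0,0.95],0.4],[[0.75,1,0],[0,0,0.95],0.4],[[0.75,1,0],[0,0,0.95],0.4]]'
python3 -m pendant '[[[0,1,0],[0,0,0],0.4],[[0,1,0],[0,0,0],0.4],[[0,1,0],[0,0,0],0.4],[[0,1,0],[0,0,0],0.4],[[0,1,0],[0,0,0],0.4],[[0,1,0],[0,0,0],0.4],[[0,1,0],[0,0,0],0.4],[[0,1,0],[0,0,0],0.4],[[0,1,0],[0,0,0],0.4],[[0,1,0],[0,0,0],0.4]]'
```

```text
time: 0.93
tool_pos: [432.9, -180.6, 243.6]
tcp_rot: [-3.141, -0.0, 1.551]
contact_force: [0.3, -1.0, -0.2]
grip_width: 64.7
finger_force: 0.0
time: 1.77
tool_pos: [431.8, 119.1, 243.6]
tcp_rot: [-3.141, 0.0, 1.546]
contact_force: [0.2, -0.4, 0.4]
grip_width: 64.1
finger_force: 0.0
```

```bash
python3 -m pendant '[[[0,1,-0.2],[0,0,0],0.4],[[0,0.86,-0.8],[0,0,0],0.4],[[0,0,-1],[0,0,0],0.4],[[0,0,-0.5],[0,0,0],0.4],[[0,0,0],[0,0,0],0.4],[[0,0,0],[0,0,0],0.4],[[0,0,0],[0,0,0],0.4],[[0,0,0],[0,0,0],0.4],[[0,0,0],[0,0,0],0.4],[[0,0,0],[0,0,0],0.4]]'
python3 - <<'E'
from h import *
import cv2
p=bot.camera_params("wrist"); im=bot.capture("wrist")
pts={"pred":[432.7,174.8,66],"w":[432.7,174.8+28,66],"e":[432.7,174.8-28,66]}
for k,v in pts.items():
    u=proj("wrist",v,p)[0]; print(k,u); cv2.drawMarker(im,tuple(int(t) for t in u),(0,255,255),0,12,1)
np.save("wp.npy",p,allow_pickle=True)
cv2.imwrite("pics/w1.png",im)
E
```

```text
time: 2.6
tool_pos: [432.8, 173.3, 169.6]
tcp_rot: [3.14, -0.0, 1.545]
contact_force: [0.1, -0.1, -0.1]
grip_width: 64.6
finger_force: 0.0
pred [279.42857201 211.53106191]
w [278.53208332 176.76640246]
e [280.27028438 244.17156731]
```

View pics/w1.png

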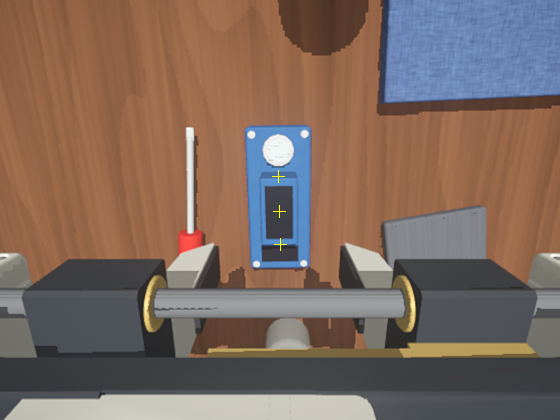

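```bash
python3 -m pendant '[[[0,0.05,-1],[0,0,0],0.4],[[0,0,-1],[0,0,0],0.4],[[0,0,-1],[0,0,0],0.4],[[0,0,-0.5],[0,0,0],0.4],[[0,0,-0.23],[0,0,0],0.4],[[0,0,0],[0,0,0],0.4],[[0,0,0],[0,0,0],-1],[[0,0,0],[0,0,0],-1],[[0,0,0],[0,0,0],-1],[[0,0,0],[0,0,0],-1]]'
```

```text
time: 3.48
tool_pos: [432.9, 175.1, 57.8]
tcp_rot: [3.139, -0.001, 1.546]
contact_force: [0.3, 0.3, -0.1]
grip_width: 42.1
finger_force: 0.0
```

```bash
python3 -m pendant '[[[0,0,0],[0,0,0],-1],[[0,0,0],[0,0,0],-1],[[0,0,0],[0,0,0],-1],[[0,0,0],[0,0,0],-1],[[0,0,0],[0,0,0],-1],[[0,0,0.3],[0,0,0],-1],[[0,0,0.7],[0,0,0],-1],[[0,0,1],[0,0,0],-1],[[0,0,1],[0,0,0],-1],[[0,0,1],[0,0,0],-1]]'
```

```text
time: 4.32
tool_pos: [431.3, 174.7, 177.9]
tcp_rot: [-3.14, 0.001, 1.546]
contact_force: [0.2, -0.1, -4.4]
grip_width: 29.8
finger_force: 29.9
```

```bash
python3 -m pendant '[[[0,0,1],[0,0,0],-1],[[0,0,1],[0,0,0.5],-1],[[0.4,-0.34,1],[0,0,0.5],-1],[[0.8,-0.68,0],[0,0,0.53],-1],[[0.8,-0.68,0],[0.45,0.072,0],-1],[[0.8,-0.68,0],[0.68,0.108,0],-1],[[0.8,-0.68,0],[0.68,0.108,0],-1],[[0.8,-0.68,0],[0.68,0.108,0],-1],[[0.8,-0.68,0],[0.22,0.035,0],-1],[[0.4,-0.34,0],[0,0,0],-1]]'
python3 -m pendant '[[[0,0,0],[0,0,0],-1],[[0,0,0],[0,0,0],-1],[[0,0,0],[0,0,0],-1],[[0,0,0],[0,0,0],-1],[[0,0,0],[0,0,0],-1],[[0,0,0],[0,0,0],-1],[[0,0,0],[0,0,0],-1],[[0,0,0],[0,0,0],-1],[[0,0,0],[0,0,0],-1],[[0,0,0],[0,0,0],-1]]'
python3 - <<'E'
from h import *
from scipy.spatial.transform import Rotation as R
import cv2
o=bot.get_obs(); M=R.from_euler("xyz",o["tcp_rot"]).as_matrix(); print(M.round(3),o["tool_pos"],o["contact_force"],o["moment"])
x=M[:,0]; print("slope",np.degrees(np.arcsin(x[2])),"yaw",np.degrees(np.arctan2(x[1],x[0])),"roll z",M[2,1])
cv2.imwrite("pics/s2.png",cv2.resize(bot.capture("scene")[100:290,150:400],None,fx=3.1,fy=3.1,interpolation=2))
E
```

```text
time: 5.15
tool_pos: [601.9, 27.6, 265.0]
tcp_rot: [-3.14, -0.33, 1.724]
contact_force: [-0.8, -0.9, -3.5]
grip_width: 29.4
finger_force: 29.9
time: 5.98
tool_pos: [600.2, 32.2, 266.9]
tcp_rot: [3.141, -0.329, 1.73]
contact_force: [0.4, 0.7, -4.1]
grip_width: 30.1
finger_force: 29.9
[[-0.15   0.987 -0.051]
 [ 0.934  0.158  0.319]
 [ 0.323  0.    -0.946]] [600.21840222  32.20528184 266.90250222] [ 0.42125332  0.71108301 -4.08401664] [-0.44482819 -0.15359092 -0.05209323]
slope 18.861926611674324 yaw 99.0964453733276 roll z 0.0004116535627722018
```

View pics/s2.png

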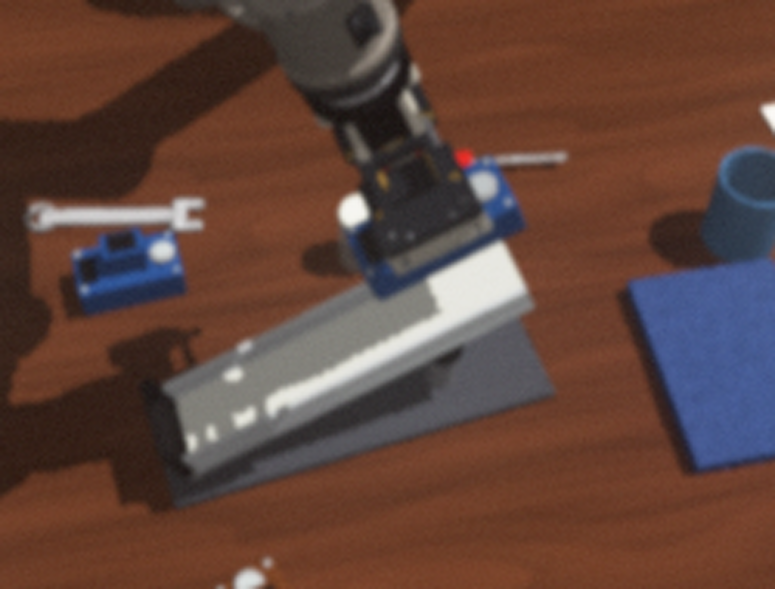

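```bash
python3 -m pendant '[[[0,0,-0.6],[0,0,0],-1],[[0,0,-0.8],[0,0,0],-1],[[0,0,-0.6],[0,0,0],-1],[[0,0,-0.3],[0,0,0],-1],[[0,0,-0.15],[0,0,0],-1],[[0,0,0],[0,0,0],-1],[[0,0,0],[0,0,0],-1],[[0,0,0],[0,0,0],-1],[[0,0,0],[0,0,0],-1],[[0,0,0],[0,0,0],-1]]'
python3 -m pendant '[[[0,0,-0.05],[0,0,0],-1],[[0,0,-0.05],[0,0,0],-1],[[0,0,-0.05],[0,0,0],-1],[[0,0,0],[0,0,0],-1],[[0,0,0],[0,0,0],-1],[[0,0,0],[0,0,0],-1],[[0,0,0],[0,0,0],-1],[[0,0,0],[0,0,0],-1],[[0,0,0],[0,0,0],-1],[[0,0,0],[0,0,0],-1]]'
```

```text
time: 6.87
tool_pos: [600.6, 32.1, 194.2]
tcp_rot: [3.14, -0.329, 1.73]
contact_force: [0.3, -0.4, -4.3]
grip_width: 30.2
finger_force: 29.9
time: 7.7
tool_pos: [600.3, 32.1, 188.9]
tcp_rot: [3.141, -0.329, 1.729]
contact_force: [-0.1, 1.2, -4.9]
grip_width: 30.1
finger_force: 29.9
```

```bash
python3 -m pendant '[[[0,0,-0.05],[0,0,0],-1],[[0,0,0],[0,0,0],-1],[[0,0,-0.05],[0,0,0],-1],[[0,0,0],[0,0,0],-1],[[0,0,-0.05],[0,0,0],-1],[[0,0,0],[0,0,0],-1],[[0,0,0],[0,0,0],-1],[[0,0,0],[0,0,0],-1],[[0,0,0],[0,0,0],-1],[[0,0,0],[0,0,0],-1]]'
python3 -c "from plant import bot;print(bot.get_obs()['moment'])"
```

```text
time: 8.53
tool_pos: [600.5, 32.0, 184.7]
tcp_rot: [3.14, -0.329, 1.73]
contact_force: [-0.1, -2.1, 1.9]
grip_width: 29.5
finger_force: 30.0
[-0.24361786 -0.15869243  0.07309038]
```

```bash
python3 -m pendant '[[[0,0,-0.05],[0,0,0],-1],[[0,0,0],[0,0,0],-1],[[0,0,0],[0,0,0],-1],[[0,0,0],[0,0,0],-1],[[0,0,-0.03],[0,0,0],-1],[[0,0,0],[0,0,0],-1],[[0,0,0],[0,0,0],-1],[[0,0,0],[0,0,0],-1],[[0,0,0],[0,0,0],-1],[[0,0,0],[0,0,0],-1]]'
python3 -c "from plant import bot;print(bot.get_obs()['moment'])"
```

```text
time: 9.37
tool_pos: [601.0, 31.7, 184.2]
tcp_rot: [3.138, -0.328, 1.73]
contact_force: [-0.1, -4.8, 11.4]
grip_width: 29.7
finger_force: 30.0
[0.02863632 0.50681089 0.22333423]
```

```bash
python3 -m pendant '[[[0,0,0.2],[0.287,0.046,0],-1],[[0,0,0],[0,0,0],-1],[[0,0,0],[0,0,0],-1],[[0,0,0],[0,0,0],-1],[[0,0,0],[0,0,0],-1],[[0,0,0],[0,0,0],-1],[[0,0,0],[0,0,0],-1],[[0,0,0],[0,0,0],-1],[[0,0,0],[0,0,0],-1],[[0,0,0],[0,0,0],-1]]'
python3 -c "from plant import bot;print(bot.get_obs()['moment'])"
python3 -m pendant '[[[0,0,-0.05],[0,0,0],-1],[[0,0,0],[0,0,0],-1],[[0,0,-0.05],[0,0,0],-1],[[0,0,0],[0,0,0],-1],[[0,0,-0.05],[0,0,0],-1],[[0,0,0],[0,0,0],-1],[[0,0,0],[0,0,0],-1],[[0,0,0],[0,0,0],-1],[[0,0,0],[0,0,0],-1],[[0,0,0],[0,0,0],-1]]'
python3 -c "from plant import bot;print(bot.get_obs()['moment'])"
```

```text
time: 10.2
tool_pos: [600.3, 32.2, 187.9]
tcp_rot: [3.141, -0.364, 1.73]
contact_force: [-0.3, -0.5, -4.3]
grip_width: 30.1
finger_force: 30.0
[-0.49532464 -0.23218802  0.04055383]
time: 11.03
tool_pos: [600.9, 31.8, 184.2]
tcp_rot: [3.139, -0.363, 1.73]
contact_force: [1.6, -2.1, 6.3]
grip_width: 30.1
finger_force: 30.0
[-0.54069466 -0.2360537  -0.02249407]
```

```bash
python3 -m pendant '[[[0,0,0.03],[-0.08,-0.013,0],-1],[[0,0,0],[0,0,0],-1],[[0,0,0],[0,0,0],-1],[[0,0,0],[0,0,0],-1],[[0,0,0],[0,0,0],-1],[[0,0,0],[0,0,0],-1],[[0,0,0],[0,0,0],-1],[[0,0,0],[0,0,0],-1],[[0,0,0],[0,0,0],-1],[[0,0,0],[0,0,0],-1]]'
python3 -c "from plant import bot;print(bot.get_obs()['moment'])"
```

```text
time: 11.87
tool_pos: [600.3, 32.1, 184.4]
tcp_rot: [3.141, -0.354, 1.729]
contact_force: [0.4, -1.5, 3.6]
grip_width: 29.9
finger_force: 30.0
[-0.13192858 -0.27502262 -0.10077403]
```

```bash
python3 -m pendant '[[[0,0,0],[0,0,0],0.5],[[0,0,0],[0,0,0],0.5],[[0,0,0],[0,0,0],0.5],[[0,0,0],[0,0,0],0.5],[[0,0,0],[0,0,0],0.5],[[0,0,0],[0,0,0],0.5],[[0,0,0],[0,0,0],0.5],[[0,0,0],[0,0,0],0.5],[[0,0,0],[0,0,0],0.5],[[0,0,0],[0,0,0],0.5]]'
python3 - <<'E'
from h import *
import cv2
w=1.7283;s=np.radians(20.3)
def pt(d,h,v=0):
    a=d*np.cos(s)-h*np.sin(s); return [634.4+np.cos(w)*a-np.sin(w)*v,-177.9+np.sin(w)*a+np.cos(w)*v,45+d*np.sin(s)+h*np.cos(s)]
for n in("scene","top"):
    im=bot.capture(n); u=proj(n,[pt(130,36,28),pt(130,36,-28),pt(0,36,28),pt(0,36,-28)]); im=im.copy()
    c=u.mean(0).astype(int); x0=c[0]-75;y0=c[1]-55
    b=cv2.resize(im[y0:y0+110,x0:x0+180],None,fx=4,fy=4,interpolation=2)
    for q in u: cv2.drawMarker(b,tuple(int(t) for t in (q+.5-[x0,y0])*4),(0,255,255),0,12,1)
    cv2.imwrite(f"pics/{n}3.png",b if n=="scene" else b)
a=cv2.imread("pics/scene3.png");b=cv2.imread("pics/top3.png")
cv2.imwrite("pics/c3.png",cv2.resize(np.vstack([a,b]),None,fx=.68,fy=.68))
E
```

```text
time: 12.7
tool_pos: [600.3, 32.1, 184.4]
tcp_rot: [3.141, -0.354, 1.73]
contact_force: [0.2, 0.7, 0.3]
grip_width: 68.6
finger_force: 0.0
```

View pics/c3.png

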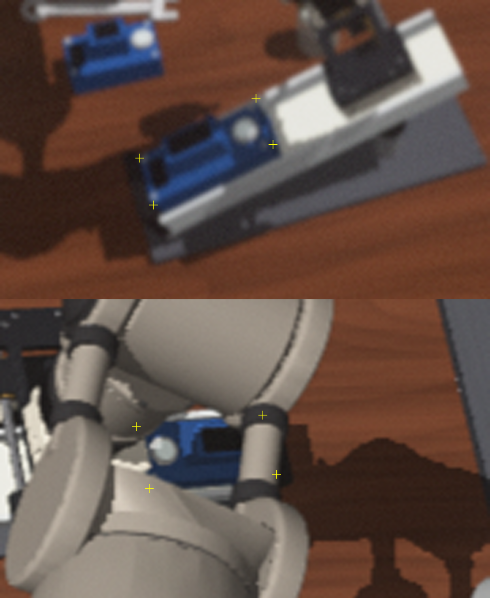

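```bash
python3 -m pendant '[[[0,0,1],[0,0,0],0.5],[[0,0,1],[0,0,0],0.5],[[0,0,1],[0,0,0],0.5],[[-0.62,-0.92,0],[-0.584,-0.093,0],0.4],[[-0.62,-0.92,0],[-0.584,-0.093,0],0.4],[[-0.62,-0.92,0],[-0.584,-0.093,0],0.4],[[-0.62,-0.92,0],[-0.584,-0.093,0],0.4],[[-0.62,-0.92,0],[-0.584,-0.093,0],0.4],[[-0.62,-0.92,0],[0,0,-0.32],0.4],[[-0.62,-0.92,0],[0,0,-0.32],0.4]]'
python3 -m pendant '[[[-0.62,-0.92,0],[0,0,0],0.4],[[-0.62,-0.92,0],[0,0,0],0.4],[[0,0,-1],[0,0,0],0.4],[[0,0,-1],[0,0,0],0.4],[[0,0,-1],[0,0,0],0.4],[[0,0,-0.5],[0,0,0],0.4],[[0,0,0],[0,0,0],0.4],[[0,0,0],[0,0,0],0.4],[[0,0,0],[0,0,0],0.4],[[0,0,0],[0,0,0],0.4]]'
python3 - <<'E'
from h import *
import cv2
p=bot.camera_params("wrist"); im=bot.capture("wrist").copy(); o=bot.get_obs(); print(o["tool_pos"],o["tcp_rot"])
w=np.radians(94.7)
for d in(-20,0,20):
    u=proj("wrist",[432.8+d*np.cos(w),-216.5+d*np.sin(w),66],p)[0]; cv2.drawMarker(im,tuple(int(t) for t in u),(0,255,255),0,12,1); print(u)
cv2.imwrite("pics/w4.png",im)
E
```

```text
time: 13.63
tool_pos: [469.1, -161.2, 274.8]
tcp_rot: [3.141, 0.001, 1.653]
contact_force: [1.4, -1.1, 1.0]
grip_width: 64.5
finger_force: 0.0
time: 14.47
tool_pos: [433.7, -216.8, 170.9]
tcp_rot: [3.139, 0.002, 1.653]
contact_force: [0.0, -0.5, 0.5]
grip_width: 64.4
finger_force: 0.0
[ 433.60356364 -216.68168858  170.77170388] [3.13921612e+00 2.24025622e-03 1.65279363e+00]
[278.26735658 235.55318315]
[278.26439512 212.19719279]
[278.26129671 187.761192  ]
```

View pics/w4.png

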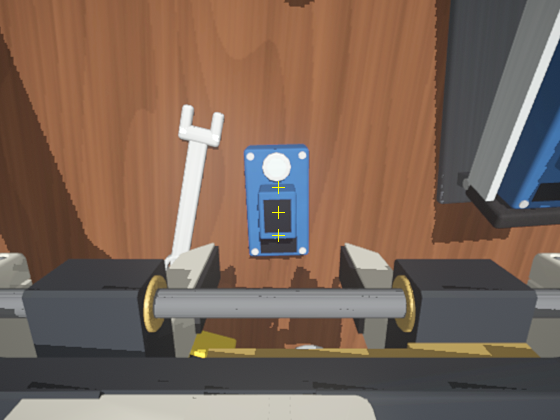

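```bash
python3 -m pendant '[[[0,0,-1],[0,0,0.1],0.4],[[0,0,-1],[0,0,0],0.4],[[0,0,-1],[0,0,0],0.4],[[0,0,-0.5],[0,0,0],0.4],[[0,0,-0.27],[0,0,0],0.4],[[0,0,0],[0,0,0],0.4],[[0,0,0],[0,0,0],-1],[[0,0,0],[0,0,0],-1],[[0,0,0],[0,0,0],-1],[[0,0,0],[0,0,0],-1]]'
python3 -m pendant '[[[0,0,0],[0,0,0],-1],[[0,0,0],[0,0,0],-1],[[0,0,0],[0,0,0],-1],[[0,0,0],[0,0,0],-1],[[0,0,0],[0,0,0],-1],[[0,0,0],[0,0,0],-1],[[0,0,0],[0,0,0],-1],[[0,0,0],[0,0,0],-1],[[0,0,0.3],[0,0,0],-1],[[0,0,0.7],[0,0,0],-1]]'
```

```text
time: 15.35
tool_pos: [433.5, -216.7, 57.3]
tcp_rot: [3.14, 0.002, 1.665]
contact_force: [-0.6, -0.4, -1.1]
grip_width: 42.2
finger_force: 0.0
time: 16.18
tool_pos: [430.9, -214.9, 84.3]
tcp_rot: [-3.137, -0.004, 1.664]
contact_force: [0.5, 0.3, -4.9]
grip_width: 30.6
finger_force: 30.0
```

```bash
python3 -m pendant '[[[0,0,1],[0,0,0],-1],[[0,0,1],[0,0,0],-1],[[0,0,1],[0,0,0],-1],[[0,0,1],[0,0,0],-1],[[0,0,1],[0,0,0],-1],[[0,0,1],[0,0,0],-1],[[0.62,0.92,0],[0,0,0.27],-1],[[0.62,0.92,0],[0,0,0.27],-1],[[0.62,0.92,0],[0,0,0],-1],[[0.62,0.92,0],[0,0,0],-1]]'
python3 -m pendant '[[[0.62,0.92,0],[0.584,0.093,0],-1],[[0.62,0.92,0],[0.584,0.093,0],-1],[[0.62,0.92,0],[0.584,0.093,0],-1],[[0.62,0.92,0],[0.584,0.093,0],-1],[[0.62,0.92,0],[0.584,0.093,0],-1],[[0,0,0],[0,0,0],-1],[[0,0,0],[0,0,0],-1],[[0,0,0],[0,0,0],-1],[[0,0,0],[0,0,0],-1],[[0,0,0],[0,0,0],-1]]'
```

```text
time: 17.02
tool_pos: [507.1, -104.4, 266.1]
tcp_rot: [-3.14, -0.0, 1.729]
contact_force: [0.6, 0.2, -4.2]
grip_width: 29.8
finger_force: 30.0
time: 17.85
tool_pos: [599.8, 31.5, 266.6]
tcp_rot: [3.141, -0.354, 1.729]
contact_force: [-0.4, 0.0, -5.5]
grip_width: 29.8
finger_force: 30.0
```

```bash
python3 -m pendant '[[[0,0,-0.6],[0,0,0],-1],[[0,0,-0.8],[0,0,0],-1],[[0,0,-0.6],[0,0,0],-1],[[0,0,-0.3],[0,0,0],-1],[[0,0,-0.2],[0,0,0],-1],[[0,0,0],[0,0,0],-1],[[0,0,0],[0,0,0],-1],[[0,0,0],[0,0,0],-1],[[0,0,0],[0,0,0],-1],[[0,0,0],[0,0,0],-1]]'
python3 -m pendant '[[[0,0,-0.05],[0,0,0],-1],[[0,0,-0.05],[0,0,0],-1],[[0,0,-0.05],[0,0,0],-1],[[0,0,-0.05],[0,0,0],-1],[[0,0,0],[0,0,0],-1],[[0,0,0],[0,0,0],-1],[[0,0,0],[0,0,0],-1],[[0,0,0],[0,0,0],-1],[[0,0,0],[0,0,0],-1],[[0,0,0],[0,0,0],-1]]'
```

```text
time: 18.68
tool_pos: [600.6, 32.0, 192.1]
tcp_rot: [3.139, -0.354, 1.73]
contact_force: [-0.1, -0.5, -5.2]
grip_width: 29.6
finger_force: 30.0
time: 19.52
tool_pos: [600.3, 32.1, 185.3]
tcp_rot: [3.141, -0.354, 1.73]
contact_force: [1.2, 0.5, -4.9]
grip_width: 29.5
finger_force: 30.0
```

```bash
python3 -m pendant '[[[0,0,-0.03],[0,0,0],-1],[[0,0,0],[0,0,0],-1],[[0,0,-0.03],[0,0,0],-1],[[0,0,0],[0,0,0],-1],[[0,0,0],[0,0,0],-1],[[0,0,0],[0,0,0],-1],[[0,0,0],[0,0,0],-1],[[0,0,0],[0,0,0],-1],[[0,0,0],[0,0,0],-1],[[0,0,0],[0,0,0],-1]]'
```

```text
time: 20.35
tool_pos: [600.5, 32.0, 183.8]
tcp_rot: [3.14, -0.354, 1.73]
contact_force: [-1.5, -2.3, 2.3]
grip_width: 30.0
finger_force: 30.0
```

```bash
python3 -m pendant '[[[0,0,0],[0,0,0],0.5],[[0,0,0],[0,0,0],0.5],[[0,0,0],[0,0,0],0.5],[[0,0,0],[0,0,0],0.5],[[0,0,0],[0,0,0],0.5],[[0,0,0],[0,0,0],0.5],[[0,0,0],[0,0,0],0.5],[[0,0,0],[0,0,0],0.5],[[0,0,0],[0,0,0],0.5],[[0,0,0],[0,0,0],0.5]]'
python3 - <<'E'
from plant import bot
import cv2
cv2.imwrite("pics/s5.png",cv2.resize(bot.capture("scene")[140:270,160:360],None,fx=4,fy=4,interpolation=2))
E
```

```text
time: 21.18
tool_pos: [600.3, 32.1, 183.5]
tcp_rot: [3.141, -0.354, 1.729]
contact_force: [-0.1, -0.8, -0.0]
grip_width: 68.9
finger_force: 0.0
```

View pics/s5.png

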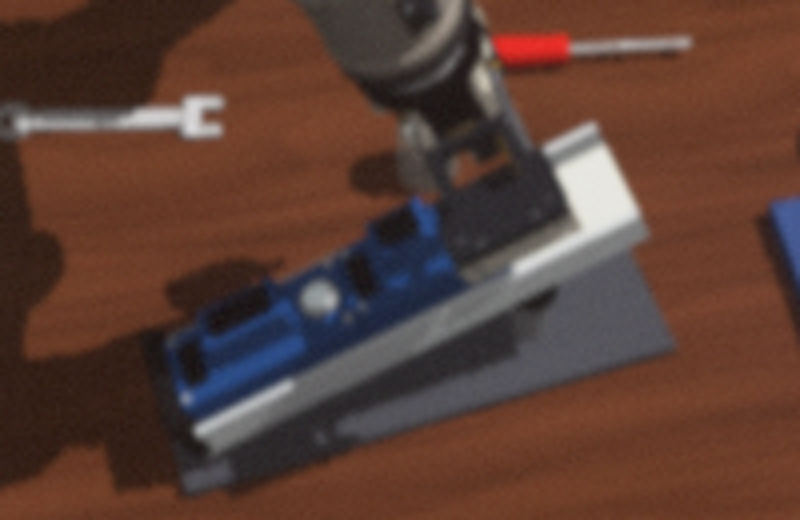

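```bash
python3 -m pendant '[[[0,0,0.5],[0,0,0],0.5],[[0,0,1],[0,0,0],0.5],[[0,0,1],[0,0,0],0.5],[[0,0,1],[0,0,0],0.5],[[-0.8,0.5,0.5],[0,0,0],0.5],[[-0.8,0.5,0],[0,0,0],0.5],[[-0.8,0.5,0],[0,0,0],0.5],[[-0.8,0.5,0],[0,0,0],0.5],[[0,0,0],[0,0,0],0.5],[[0,0,0],[0,0,0],0.5]]'
python3 - <<'E'
from plant import bot
import cv2
cv2.imwrite("pics/s6.png",cv2.resize(bot.capture("scene")[100:300,100:370],None,fx=2.9,fy=2.9,interpolation=2))
E
```

```text
time: 22.07
tool_pos: [503.6, 92.7, 304.2]
tcp_rot: [3.14, -0.354, 1.731]
contact_force: [0.7, -0.2, 0.8]
grip_width: 69.0
finger_force: 0.0
```

View pics/s6.png

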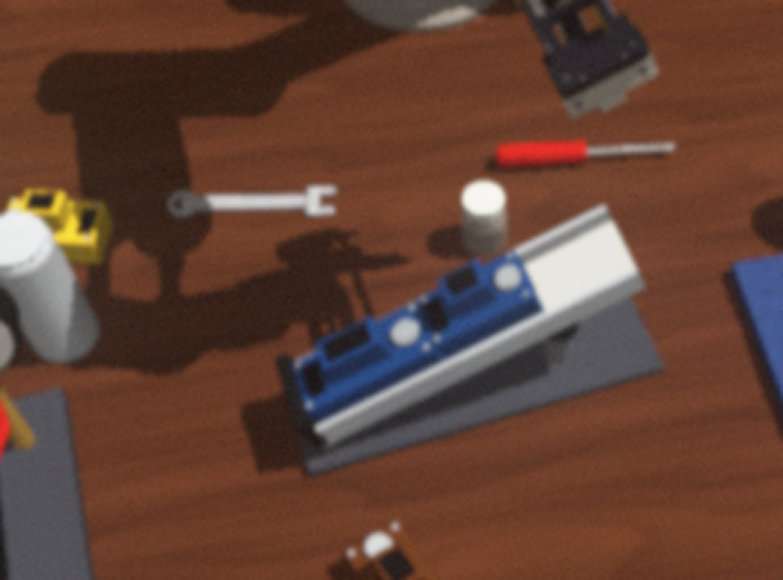

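The long meter sits at the stop with its window at (405,332). The short one lies flush behind it with its window uphill at (508,277). The jar, wrench and screwdriver have not moved.

```bash
python3 -c "from plant import bot;print(bot.close_job())"
```

```text
the job is handed in; nothing more can be done
None
```

Both meters are in the rack, the longer at the rubber stop and the shorter flush against it, windows uphill; each was let go only after I felt it rest on the deck (slope about 20°), and the job was handed in after about 22 s with the arm clear and no verdict shown.

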